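# Load a fresh ribbon roll onto the leaning spindle of a label winder

### The arm

A 7-joint arm with a two-finger parallel gripper is mounted at the origin on the work surface. World frame = base frame: x ahead of the robot, y to its left, z up, the work surface at z = 0. Lengths are in m, angles in rad, forces in N, time in s.
With the tool pointing down it reaches from about 0.35 to 0.9 m from the base axis. Payload 7.2 kg.
Tool frame: the origin (TCP) lies on the centre line of the jaws, within the pads' length; the fingertips stand 25 mm ahead of it and the grasp point (between the pads) lies 6 mm ahead of it; z points along the fingers, y is the line along which they close (so a half turn about z gives the same grasp; the last joint's range is limited). The gripper opens to 85 mm and grips with 20 to 120 N. Pads are 22 mm wide; open, the fingers measure 114 mm over their backs; the gripper's body (76 mm by 85 mm) begins 54 mm behind the grasp point. The pads swing forward as they close: fully open they stand 13 mm farther back than shut.
Start: joints at [-1.256, 0.411, -0.013, 1.596, 0.006, 1.134, -0.082], TCP at [0.233, 0.58, 0.256] pointing down, gripper open.
Joint ranges: [-2.95, 2.95], [-0.29, 1.99], [-1.47, 1.44], [0.14, 2.54], [-1.03, 4.17], [0.13, 1.85], [-2.86, 2.86]. Speed limits (rad/s): [2.39, 2.39, 3.01, 3.01, 3.14, 3.14, 3.14].

### API

Orientations are given as a rotation vector (axis times angle).
In Python, from rig import status, vision, workorder, recognise, tip_of gives the robot as it stands. The module is installed in compiled form; this text tells all that it offers.
- The arm moves only by the shell command python3 -m handwheel 'ROWS' [OPENING] [FORCE]. ROWS is JSON, a list of rows, each an object of numbers: "x", "y", "z": the shift along the world's x, y, z normalised to -1 to 1, where 1 is 40 mm; "rx", "ry", "rz": the turn, a rotation vector about the world's x, y, z normalised to -1 to 1, where 1 is 4 degrees. A call has 1 to 5 rows; each row shifts and turns the commanded pose from where the row before left it; what a row does not reach is not made up. A row lasts 1/12 s, in which the tool goes at most 41.7 mm and 7.16 degrees, less where a joint would pass 70% of its speed; a pose out of reach is approached as far as the arm can. A call with a number of a shift or a turn outside -1 to 1 is refused whole. A call with a gripper value outside its range is refused whole. OPENING is the closure, from 0 (fully open) to 1 (shut), set as the call begins (- or left out, the last holds). The fingers move at their own pace and stop on an object; FORCE is the grip in N (left out, the last holds). Time passes only in rows, so rows that do not move let the fingers close. It gives the time, the measured TCP pose, the force, the opening and the grip force at its end, in the units of the state.
- status.read_state(): the state, without advancing time (a new reading comes with each control period).
- vision.camera(name): name is "scene" or "top" or "wrist"; returns the picture (480x640x3 uint8, red, green, blue); there is no depth.
- vision.calibration(name): a dict with "vfov" (degrees; the focal length in pixels is half the picture's height over the tangent of half this angle, whatever the lens; pixels are square), "cx", "cy" (the principal point, pixels), "origin" and "orientation" of the camera in the world; the wrist camera has in their place "tool_from_camera" (4x4, takes a point from camera to tool coordinates, whose origin is the TCP and whose axes are the flange's). Camera axes: x right, y up, looking along -z (the intrinsics and any distortion apply to the point x, -y, -z); pixel columns grow to the right and rows downward; lengths in m; the calibration is good to about 2 mm. The wrist camera is an equidistant fisheye: a pixel r from the principal point sees the ray r / f radians off the axis. A picture is of the moment at which its call begins: read the wrist's pose just before it. calibration takes no time and is no camera call.
- workorder.sign_off(): hands the job in; it is judged then, once.
Trained networks look in the newest picture that a camera, given by its name, has taken for a name from the list of things; names that differ only in an ending like _2 or _b are one class to them, and where a whole thing is asked for, a point or a joint stands for the part that bears it (a point fixed in the world has none). Each returns a list of dicts, best first, with "score" (0 to 1); they miss things now and then, are a little off and sometimes report something else, mostly with a low value. They report only what shows in the picture. A call takes as long as a camera call.
- recognise(camera, thing): "bbox" ([left, top, width, height] in pixels, round what is visible of it).
- tip_of(camera, thing): "xy" ([column, row] in pixels: a listed point, or the origin of a listed thing).
The state is a dict: "clock": time; "qpos": joint angles; "qvel": joint speeds; "tau": joint torques, N m; "ee_pos": TCP position; "tcp_rot": TCP orientation; "contact_force": force on the tool from outside, world axes, zero at the start; "torque": the same for the moment, N m; "grip_width": finger opening in m; "grip_force": force on a finger pad.
Only numpy, scipy, OpenCV 4.12 (cv2) and the standard library are available. Lean on these libraries where they do the work, as an engineer would, in place of code of your own. Each camera call takes 0.05 s, during which the arm holds its last target. There are 200 camera calls.

### The job

Put the black ribbon roll onto the winder's leaning metal spindle, notched end first, and seat it fully home: its core must drop over the hub's two brass drive ribs and sit flush on the black flange, not perched on top of the ribs. You cannot know beforehand at what angle the hub was left, so feel for the ribs by turning the roll while pressing it lightly. Leave the white roll, the amber roll and the tub of wipes standing where they are.

Things in the scene. Friction and masses are not known exactly. Their poses are not given: they have to be found in the camera images.
- ribbon: The black ribbon roll to load, loose, 0.3 to 0.6 kg, standing on its notched end at any yaw: 120 mm tall, winding 56 mm in diameter from 14 to 112 mm up, 27 mm bore right through. The lowest 14 mm of its grey core have four notches, each 10 mm wide and 14 mm deep, in line with the body's +x, +y, -x, -y. Origin: centre of the notched underside; z along the bore to the other end.
- ribbon_top (a point): Centre of the ribbon roll's other, plain end, 120 mm from its origin. The grey core there is 40 mm in diameter and stands 8 mm out of the winding.
- gearhead: Fixed column of the winder, grey with an orange band, 84 mm in diameter, leaning 25 degrees from vertical to the winder's front; it carries the turning hub: a black flange 68 mm in diameter with the spindle on it. Origin: on the spindle's axis in the flange's upper face, about 90 mm above the bench; z points up along the spindle to its tip. This frame does not turn with the hub.
- spindle_tip (a point): Tip of the aluminium spindle, 75 mm along its axis from the flange. The spindle is 24 mm in diameter, tapering over its last 13 mm to 15 mm at the tip.
- winder: The grey fixed base of the winder, 170 x 140 x 45 mm, front to its -x; origin: centre of the underside. On the hub's flange lie two brass drive ribs, 6 mm wide, 9 mm high, rounded on top, one on either side of the spindle, out to 22 mm from its axis. The hub is stiff (slips at 1.2 N m), its angle unknown. With notches off the ribs a roll stops 9 mm short; a turn of up to 90 degrees lets it drop.
- label_roll: A white label roll standing upright, 56 mm in diameter and 107 mm tall, loose; not to be moved. Origin: centre of the underside, z up.
- tape_roll: An amber roll of packing tape standing upright, 56 mm in diameter and 107 mm tall, loose; not to be moved. Origin: centre of the underside, z up.
- wipes: A white tub of wipes with a blue cap, 90 mm in diameter, 150 mm tall, loose; not to be moved. Origin: centre of the underside.

How it is judged:
At the end, for the whole second after the job is handed in: The ribbon roll is on the spindle, coaxial with it (within 4 mm sideways and 0.07 rad), its notched end within 3 mm of the flange (over the ribs, not on top of them), let go and at rest (z of ribbon in the frame of gearhead between -0.004 and 0.003 m and x of ribbon in the frame of gearhead between -0.004 and 0.004 m and y of ribbon in the frame of gearhead between -0.004 and 0.004 m and angle between the z axis of ribbon and the z axis of gearhead, either way round below 0.07 rad and linear speed of ribbon below 0.01 m/s and angular speed of ribbon below 0.1 rad/s); the robot touches nothing.
It fails at once if The label roll, the tape roll or the tub of wipes is shifted by more than 30 mm or knocked over (distance of any of label_roll, tape_roll, wipes from where it was at the start of the episode above 0.03 m or angle between any of label_roll, tape_roll, wipes's own z axis and vertical above 0.5 rad).
It also fails if it takes over 51 s, if anything falls off the work surface, if the arm or the gripper's body presses on something with over 40 N, if the wrist force passes 120 N, or if a joint passes its speed limit or range.

## Working session

There is one attempt and no reset: what is moved stays moved. The work goes in short steps, Python scripts to look and compute and a shell command to move; the robot and the scene stay as the last step left them, time stands still between calls to the robot, and variables do not carry over. Pictures are saved under pics/ and viewed, at most 10 in all, crops included, and the job is handed in when it is done.

```bash
mkdir -p pics
python3 - <<'E'
from rig import status, vision, recognise, tip_of
import cv2, numpy as np
s=status.read_state(); print(s)
for c in ("scene","top"):
    im=vision.camera(c); cv2.imwrite(f"pics/{c}0.png",im[:,:,::-1]); print(c,vision.calibration(c))
    for t in ("ribbon","ribbon_top","spindle_tip","gearhead","winder","label_roll","tape_roll","wipes"):
        r=tip_of(c,t); print(t,[(np.round(d["xy"]),round(d["score"],2)) for d in r[:2]])
print(vision.calibration("wrist"))
print(status.read_state()["clock"])
E
```

```text
{'clock': 0.0, 'qpos': array([-1.25621179,  0.41193054, -0.01270571,  1.59708032,  0.00562073,
        1.13428235, -0.08217587]), 'qvel': array([-0.00088373,  0.00029608,  0.00162214, -0.00125481,  0.00035171,
       -0.00160144, -0.00118156]), 'tau': array([ 1.52150765e-04, -6.00622559e+01,  6.82064407e-01, -2.99414241e+01,
        1.38163127e-02,  1.05609308e-02,  3.04361869e-09]), 'ee_pos': array([0.23331147, 0.57931409, 0.25541914]), 'tcp_rot': array([-5.97498065e-01, -3.08406725e+00,  2.59992694e-03]), 'contact_force': array([-0.03826899,  0.06609563,  0.44957228]), 'torque': array([3.56699782e-02, 1.88335284e-05, 7.04687647e-03]), 'grip_force': 0.0, 'grip_width': 0.08521752040711479}
scene {'vfov': 45.36418860267932, 'cx': 312.4511534239096, 'cy': 245.8697408532481, 'origin': array([1.03260649, 0.46032169, 0.97242193]), 'orientation': array([0.30753776, 0.79223026, 2.27138602])}
ribbon [(array([264., 190.]), 0.75), (array([412., 256.]), 0.15)]
ribbon_top [(array([262., 151.]), 0.61)]
spindle_tip [(array([412., 256.]), 0.64)]
gearhead [(array([404., 295.]), 0.72)]
winder [(array
[... 461 characters left out ...]
62., 311.]), 0.68), (array([416., 215.]), 0.41)]
spindle_tip [(array([205., 300.]), 0.56)]
gearhead [(array([207., 282.]), 0.98)]
winder []
label_roll [(array([335., 309.]), 0.58)]
tape_roll [(array([414., 212.]), 0.74)]
wipes [(array([324., 182.]), 0.69)]
{'vfov': 65.70646984690485, 'cx': 320.5842056781734, 'cy': 236.7026183604106, 'tool_from_camera': array([[-1.13985169e-03,  9.66129468e-01,  2.58055327e-01,
         6.48323382e-02],
       [ 9.99999332e-01,  1.05214521e-03,  4.77968989e-04,
         1.69579667e-04],
       [ 1.90268250e-04,  2.58055699e-01, -9.66130022e-01,
        -1.18613317e-01],
       [ 0.00000000e+00,  0.00000000e+00,  0.00000000e+00,
         1.00000000e+00]])}
0.9
```

```bash
cat > h.py <<'E'
import numpy as np
from scipy.spatial.transform import Rotation as R
from rig import vision,status
def ray(c,uv):
    k=vision.calibration(c); f=240/np.tan(np.radians(k["vfov"]/2))
    a=np.array([uv[0]-k["cx"],uv[1]-k["cy"]])/f
    if c=="wrist":
        s=status.read_state(); r=np.linalg.norm(a); b=a/r*np.sin(r)
        d=np.array([b[0],-b[1],-np.cos(r)]); T=k["tool_from_camera"]; Rt=R.from_rotvec(s["tcp_rot"]).as_matrix()
        return s["ee_pos"]+Rt@T[:3,3], Rt@T[:3,:3]@d
    d=np.array([a[0],-a[1],-1]); d/=np.linalg.norm(d)
    return np.array(k["origin"]),R.from_rotvec(k["orientation"]).as_matrix()@d
def tri(*rs):
    A=np.zeros((3,3));b=np.zeros(3)
    for o,d in rs:
        P=np.eye(3)-np.outer(d,d)/(d@d);A+=P;b+=P@o
    p=np.linalg.solve(A,b); return p,[np.linalg.norm(np.cross(p-o,d/np.linalg.norm(d))) for o,d in rs]
def atz(r,z): o,d=r; return o+d*(z-o[2])/d[2]
E
python3 - <<'E'
from h import *
np.set_printoptions(precision=4,suppress=True)
P=dict(ribbon=((264,190),(445,309),0),ribbon_top=((262,151),(462,311),.12),tip=((412,256),(205,300),.158),gear=((404,295),(207,282),.09),label=((326,238),(335,309),0),tape=((217,248),(414,212),0),wipes=((250,310),(324,182),0))
for n,(s,t,z) in P.items(): print(n,*tri(ray("scene",s),ray("top",t)),atz(ray("scene",s),z),atz(ray("top",t),z))
E
```

```text
ribbon [ 0.465  -0.3124 -0.0167] [np.float64(0.002047445820056969), np.float64(0.002047445820057084)] [ 0.4758 -0.301   0.    ] [ 0.4638 -0.3073  0.    ]
ribbon_top [ 0.4612 -0.3145  0.1037] [np.float64(0.0006678185246751228), np.float64(0.0006678185246752277)] [ 0.4715 -0.2994  0.12  ] [ 0.4619 -0.311   0.12  ]
tip [0.4823 0.1311 0.1609] [np.float64(0.0014364581749318236), np.float64(0.0014364581749318644)] [0.4814 0.1289 0.158 ] [0.4814 0.1327 0.158 ]
gear [0.5124 0.1451 0.0827] [np.float64(0.002734409045235297), np.float64(0.002734409045235314)] [0.5147 0.1496 0.09  ] [0.5139 0.1417 0.09  ]
label [ 0.4669 -0.0961 -0.0038] [np.float64(0.004373445587181148), np.float64(0.004373445587181133)] [ 0.4721 -0.0971  0.    ] [ 0.464  -0.0928  0.    ]
tape [ 0.6561 -0.2516 -0.0153] [np.float64(0.0012375915313983115), np.float64(0.0012375915313981684)] [ 0.6612 -0.2396  0.    ] [ 0.6547 -0.2499  0.    ]
wipes [ 0.7124 -0.07    0.0032] [np.float64(0.0026961966083877157), np.float64(0.002696196608387598)] [ 0.7097 -0.0696  0.    ] [ 0.715  -0.0719  0.    ]
```

View pics/scene0.png

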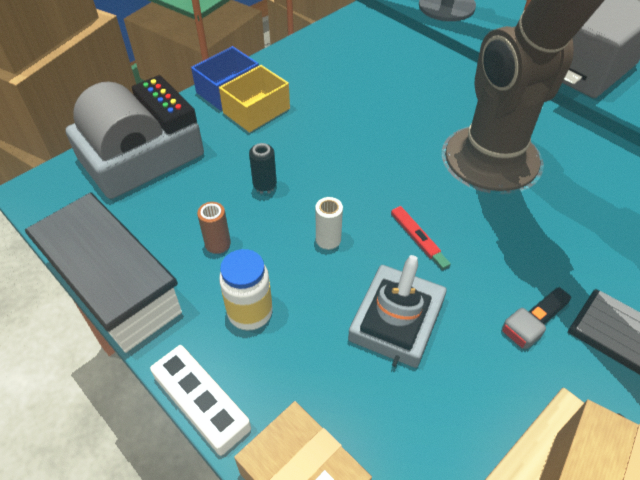

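View pics/top0.png

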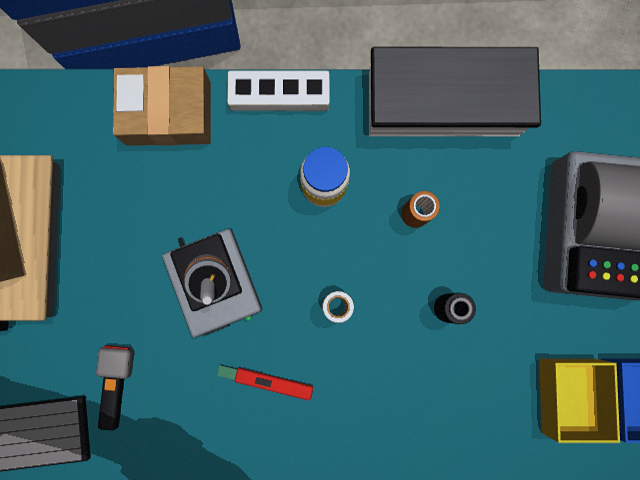

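The scene view shows the black roll at (264,170), the winder at (400,310) with its spindle tip at (412,258), and the label, tape and wipes well clear. The top view shows the roll's bore at (460,308) and the winder turned about 20°, leaning towards (-x,-y). Next I move above the roll, turning the tool with the azimuth.

```bash
A='[{"x":0.2375,"y":-0.92,"rz":-1},{"x":0.2375,"y":-0.92,"rz":-1},{"x":0.2375,"y":-0.92,"rz":-1},{"x":0.2375,"y":-0.92,"rz":-1},{"x":0.2375,"y":-0.92,"rz":-1}]'
python3 -m handwheel '[{"x":0.24,"y":-0.92,"rz":-1},{"x":0.24,"y":-0.92,"rz":-1},{"x":0.24,"y":-0.92,"rz":-1},{"x":0.24,"y":-0.92,"rz":-1},{"x":0.24,"y":-0.92,"rz":-1}]' 0 60
python3 -m handwheel '[{"x":0.24,"y":-0.92,"rz":-1},{"x":0.24,"y":-0.92,"rz":-1},{"x":0.24,"y":-0.92,"rz":-1},{"x":0.24,"y":-0.92,"rz":-1},{"x":0.24,"y":-0.92,"rz":-1}]' >/dev/null
python3 -m handwheel '[{"x":0.24,"y":-0.92,"rz":-1},{"x":0.24,"y":-0.92,"rz":-1},{"x":0.24,"y":-0.92,"rz":-1},{"x":0.24,"y":-0.92,"rz":-1},{"x":0.24,"y":-0.92,"rz":-1}]' >/dev/null
python3 -m handwheel '[{"x":0.24,"y":-0.92,"rz":-1},{"x":0.24,"y":-0.92,"rz":-1},{"x":0.24,"y":-0.92,"rz":-1},{"x":0.24,"y":-0.92,"rz":-1},{"x":0.24,"y":-0.92,"rz":-1}]'
python3 -m handwheel '[{"x":0.24,"y":-0.92,"rz":-1},{"x":0.24,"y":-0.92,"rz":-1},{"x":0.24,"y":-0.92,"rz":-1},{"x":0.24,"y":-0.92,"rz":-1},{}]'
cat > lk.py <<'E'
from h import *
import cv2,sys
from rig import tip_of,recognise
np.set_printoptions(precision=4,suppress=True)
im=vision.camera("wrist"); cv2.imwrite("pics/"+sys.argv[1]+".png",im[:,:,::-1])
s=status.read_state(); print(s["clock"],s["ee_pos"],s["qpos"],"\n",R.from_rotvec(s["tcp_rot"]).as_matrix())
for t,z in [a.split(",") for a in sys.argv[2:]]:
    for d in tip_of("wrist",t)[:2]: print(t,d["xy"],d["score"],atz(ray("wrist",d["xy"]),float(z)))
E
python3 lk.py w1 ribbon_top,.12
```

```text
0.95 [0.2335 0.5798 0.2563] [-1.2562  0.4111 -0.0127  1.5962  0.0056  1.1343 -0.0822] 
 [[-0.9276  0.3735  0.    ]
 [ 0.3735  0.9276 -0.    ]
 [-0.     -0.     -1.    ]]invalid input at $[0]: expected keys x, y, z, rx, ry, rz
invalid input at $[0]: expected keys x, y, z, rx, ry, rz
invalid input at $[0]: expected keys x, y, z, rx, ry, rz
invalid input at $[0]: expected keys x, y, z, rx, ry, rz
invalid input at $[0]: expected keys x, y, z, rx, ry, rz
```

Every row needs all six keys.

```bash
python3 -m handwheel '[{"x":0.24,"y":-0.92,"z":0,"rx":0,"ry":0,"rz":-1},{"x":0.24,"y":-0.92,"z":0,"rx":0,"ry":0,"rz":-1},{"x":0.24,"y":-0.92,"z":0,"rx":0,"ry":0,"rz":-1},{"x":0.24,"y":-0.92,"z":0,"rx":0,"ry":0,"rz":-1},{"x":0.24,"y":-0.92,"z":0,"rx":0,"ry":0,"rz":-1}]' 0 60
python3 -m handwheel '[{"x":0.24,"y":-0.92,"z":0,"rx":0,"ry":0,"rz":-1},{"x":0.24,"y":-0.92,"z":0,"rx":0,"ry":0,"rz":-1},{"x":0.24,"y":-0.92,"z":0,"rx":0,"ry":0,"rz":-1},{"x":0.24,"y":-0.92,"z":0,"rx":0,"ry":0,"rz":-1},{"x":0.24,"y":-0.92,"z":0,"rx":0,"ry":0,"rz":-1}]' >/dev/null
python3 -m handwheel '[{"x":0.24,"y":-0.92,"z":0,"rx":0,"ry":0,"rz":-1},{"x":0.24,"y":-0.92,"z":0,"rx":0,"ry":0,"rz":-1},{"x":0.24,"y":-0.92,"z":0,"rx":0,"ry":0,"rz":-1},{"x":0.24,"y":-0.92,"z":0,"rx":0,"ry":0,"rz":-1},{"x":0.24,"y":-0.92,"z":0,"rx":0,"ry":0,"rz":-1}]' >/dev/null
python3 -m handwheel '[{"x":0.24,"y":-0.92,"z":0,"rx":0,"ry":0,"rz":-1},{"x":0.24,"y":-0.92,"z":0,"rx":0,"ry":0,"rz":-1},{"x":0.24,"y":-0.92,"z":0,"rx":0,"ry":0,"rz":-1},{"x":0.24,"y":-0.92,"z":0,"rx":0,"ry":0,"rz":-1},{"x":0.24,"y":-0.92,"z":0,"rx":0,"ry":0,"rz":-1}]'
python3 -m handwheel '[{"x":0.24,"y":-0.92,"z":0,"rx":0,"ry":0,"rz":-1},{"x":0.24,"y":-0.92,"z":0,"rx":0,"ry":0,"rz":-1},{"x":0.24,"y":-0.92,"z":0,"rx":0,"ry":0,"rz":-1},{"x":0.24,"y":-0.92,"z":0,"rx":0,"ry":0,"rz":-1},{"x":0,"y":0,"z":0,"rx":0,"ry":0,"rz":0}]'
python3 lk.py w1 ribbon_top,.12
```

```text
clock: 1.42
ee_pos: [0.2817, 0.394, 0.2563]
tcp_rot: [-1.129, -2.932, -0.001]
contact_force: [0.3, 0.4, -0.2]
grip_width: 0.0855
grip_force: 0.0
clock: 2.67
ee_pos: [0.4257, -0.1582, 0.2568]
tcp_rot: [2.443, 1.974, 0.002]
contact_force: [1.0, 1.4, -0.6]
grip_width: 0.0854
grip_force: 0.0
clock: 3.08
ee_pos: [0.4638, -0.3106, 0.2564]
tcp_rot: [2.696, 1.604, -0.005]
contact_force: [-0.2, 1.0, 0.1]
grip_width: 0.0857
grip_force: 0.0
3.1333 [ 0.4633 -0.3075  0.256 ] [-0.1507  0.3734  0.8512  1.8075 -0.309   1.1004  0.3147] 
 [[ 0.4739  0.8806 -0.0014]
 [ 0.8806 -0.4739 -0.0032]
 [-0.0035  0.0003 -1.    ]]
ribbon_top [322.9, 229.4] 0.79 [ 0.466  -0.3039  0.12  ]
```

View pics/w1.png

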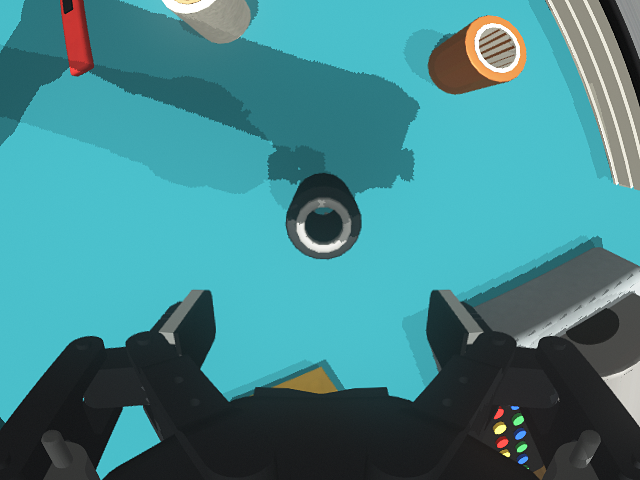

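The wrist view shows the roll's grey core ring around (324,225), with the amber roll at top right and clear of the gripper. I'll fit the ring more precisely.

```bash
cat > ring.py <<'E'
from h import *
import cv2
im=cv2.imread("pics/w1.png"); g=im.astype(int)
m=((g.max(2)-g.min(2)<25)&(g.max(2)>75)).astype(np.uint8); m[:150]=0;m[285:]=0;m[:,:270]=0;m[:,380:]=0
m=cv2.morphologyEx(m,cv2.MORPH_CLOSE,np.ones((5,5)))
for c in sorted(cv2.findContours(m,cv2.RETR_CCOMP,cv2.CHAIN_APPROX_NONE)[0],key=len)[-3:]:
    if len(c)>20:
        e=cv2.fitEllipse(c); print(e, atz(ray("wrist",e[0]),.12))
cv2.imwrite("pics/c1.png",cv2.resize(im[160:280,250:400],None,fx=4,fy=4))
E
python3 ring.py
```

```text
((323.3836364746094, 224.55621337890625), (36.676849365234375, 38.832210540771484), 87.89473724365234) [ 0.46790967 -0.30092085  0.12      ]
((321.6773376464844, 228.42913818359375), (58.86345672607422, 64.63092041015625), 95.2851791381836) [ 0.46553021 -0.30282776  0.12      ]
```

View pics/c1.png

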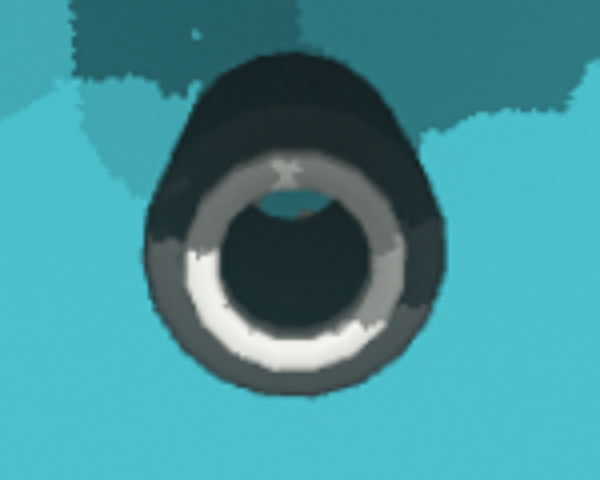

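Fitted ring centre is (323.7,225.2), which gives (0.4677,-0.3015). That fits the 0.12 m height and the overhead estimate to within 1 cm. I descend partway and re-measure.

```bash
python3 -m handwheel '[{"x":0.05,"y":0.07,"z":-0.7,"rx":0,"ry":0,"rz":0},{"x":0.05,"y":0.08,"z":-0.7,"rx":0,"ry":0,"rz":0},{"x":0,"y":0,"z":-0.7,"rx":0,"ry":0,"rz":0},{"x":0,"y":0,"z":0,"rx":0,"ry":0,"rz":0},{"x":0,"y":0,"z":0,"rx":0,"ry":0,"rz":0}]' 0 60
python3 lk.py w2 ribbon_top,.12
python3 - <<'E'
import cv2
im=cv2.imread("pics/w2.png"); cv2.imwrite("pics/c2.png",cv2.resize(im[200:400,220:420],None,fx=3,fy=3))
E
```

```text
clock: 3.6
ee_pos: [0.4674, -0.2959, 0.172]
tcp_rot: [-2.689, -1.621, 0.002]
contact_force: [1.4, -1.2, 1.0]
grip_width: 0.0854
grip_force: 0.0
3.65 [ 0.4681 -0.2969  0.1733] [-0.106   0.4685  0.7827  1.899  -0.4061  0.9389  0.3822] 
 [[ 0.4674  0.884   0.0003]
 [ 0.884  -0.4674  0.0002]
 [ 0.0003  0.0002 -1.    ]]
ribbon_top [332.6, 297.5] 0.77 [ 0.4683 -0.3117  0.12  ]
```

View pics/c2.png

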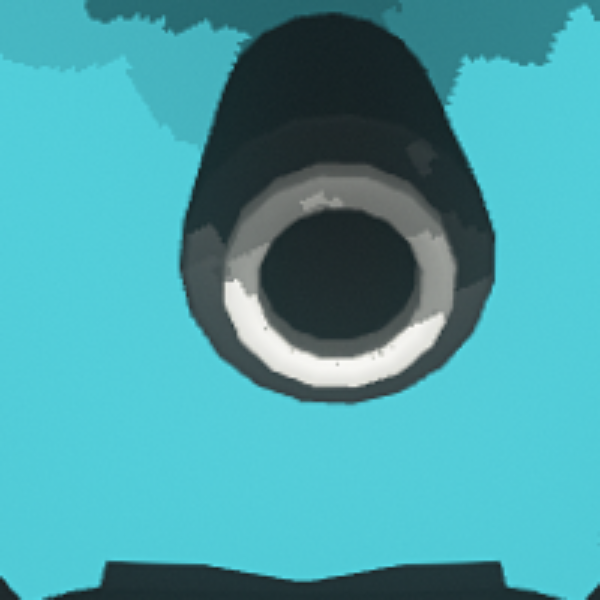

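Ring centre here is about (333.5,292). The arm had not settled when the pose was read, so I read the pose before the picture and repeat it settled, moving towards the estimate.

```bash
python3 -m handwheel '[{"x":0,"y":-0.25,"z":0,"rx":0,"ry":0,"rz":0},{"x":0,"y":0,"z":0,"rx":0,"ry":0,"rz":0},{"x":0,"y":0,"z":0,"rx":0,"ry":0,"rz":0},{"x":0,"y":0,"z":0,"rx":0,"ry":0,"rz":0}]'
python3 - <<'E'
from h import *
import cv2
from rig import tip_of
s=status.read_state(); im=vision.camera("wrist")[:,:,::-1]; cv2.imwrite("pics/w3.png",im)
print(s["ee_pos"],R.from_rotvec(s["tcp_rot"]).as_matrix().round(4))
print(status.read_state()["ee_pos"])
for d in tip_of("wrist","ribbon_top")[:1]: print(d, atz(ray("wrist",d["xy"]),.12))
g=im.astype(int); m=((g.max(2)>60)&(g.max(2)-g.min(2)<30)).astype(np.uint8); m[:220]=0;m[370:]=0;m[:,:250]=0;m[:,410:]=0
m=cv2.morphologyEx(m,cv2.MORPH_OPEN,np.ones((3,3)))
cs,h=cv2.findContours(m,cv2.RETR_CCOMP,cv2.CHAIN_APPROX_NONE)
for c in sorted(cs,key=len)[-3:]:
    e=cv2.fitEllipse(c);print(len(c),np.round(e[0],1),np.round(e[1],1),atz(ray("wrist",e[0]),.12))
print(atz(ray("wrist",(333.5,292.5)),.12), ray("wrist",(333.5,292.5))[0])
cv2.imwrite("pics/c3.png",cv2.resize(im[220:370,250:410],None,fx=4,fy=4))
E
```

```text
clock: 4.03
ee_pos: [0.468, -0.3079, 0.173]
tcp_rot: [2.692, 1.618, 0.001]
contact_force: [0.5, 0.1, -0.2]
grip_width: 0.0853
grip_force: 0.0
[ 0.46799463 -0.30789253  0.17298122] [[ 4.689e-01  8.832e-01  1.100e-03]
 [ 8.832e-01 -4.689e-01 -3.000e-04]
 [ 2.000e-04  1.100e-03 -1.000e+00]]
[ 0.46794112 -0.30761517  0.17273701]
{'xy': [321.5, 273.9], 'score': 0.79} [ 0.46891295 -0.30715256  0.12      ]
141 [320.1 271.4] [46.9 53.3] [ 0.46892514 -0.30566176  0.12      ]
255 [318.2 275.8] [81.9 87. ] [ 0.46699047 -0.30728439  0.12      ]
[ 0.46953129 -0.31881057  0.12      ] [ 0.49898836 -0.24976848  0.29117186]
```

View pics/c3.png

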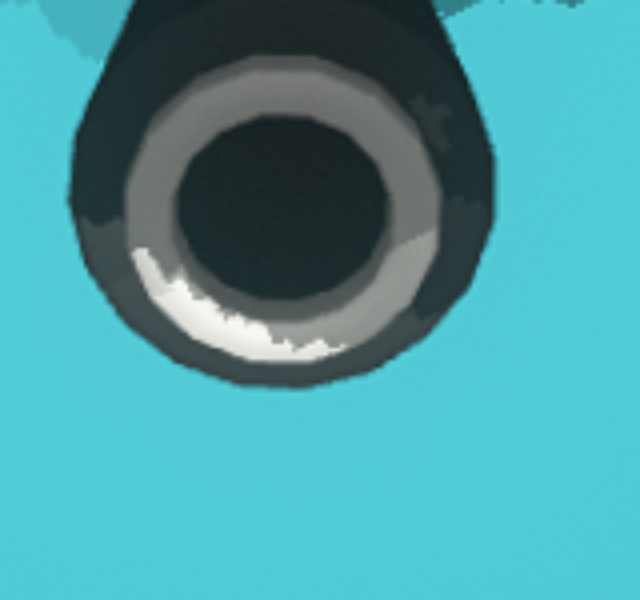

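The settled ring centre at (320.5,273.3) gives (0.4688,-0.3068), about 1 mm from the tool axis. I descend and grip.

```bash
python3 -m handwheel '[{"x":0.02,"y":0.02,"z":-0.55,"rx":0,"ry":0,"rz":0},{"x":0,"y":0,"z":-0.55,"rx":0,"ry":0,"rz":0},{"x":0,"y":0,"z":-0.55,"rx":0,"ry":0,"rz":0},{"x":0,"y":0,"z":-0.47,"rx":0,"ry":0,"rz":0},{"x":0,"y":0,"z":0,"rx":0,"ry":0,"rz":0}]' 0 60
python3 -m handwheel '[{"x":0,"y":0,"z":0,"rx":0,"ry":0,"rz":0},{"x":0,"y":0,"z":0,"rx":0,"ry":0,"rz":0},{"x":0,"y":0,"z":0,"rx":0,"ry":0,"rz":0},{"x":0,"y":0,"z":0,"rx":0,"ry":0,"rz":0},{"x":0,"y":0,"z":0,"rx":0,"ry":0,"rz":0}]' 1 60
python3 -m handwheel '[{"x":0,"y":0,"z":0,"rx":0,"ry":0,"rz":0},{"x":0,"y":0,"z":0,"rx":0,"ry":0,"rz":0},{"x":0,"y":0,"z":0,"rx":0,"ry":0,"rz":0},{"x":0,"y":0,"z":0.3,"rx":0,"ry":0,"rz":0},{"x":0,"y":0,"z":0.6,"rx":0,"ry":0,"rz":0}]' 1 60
python3 -c "
from h import *;s=status.read_state();print(s['qpos'],s['torque'])"
```

```text
clock: 4.55
ee_pos: [0.4671, -0.3051, 0.0844]
tcp_rot: [-2.688, -1.618, 0.005]
contact_force: [-0.4, 1.0, -0.1]
grip_width: 0.0853
grip_force: 0.0
clock: 4.97
ee_pos: [0.4692, -0.3071, 0.0891]
tcp_rot: [2.691, 1.619, 0.002]
contact_force: [-2.3, 1.5, 7.1]
grip_width: 0.0546
grip_force: 62.8
clock: 5.38
ee_pos: [0.4672, -0.3053, 0.1225]
tcp_rot: [-2.688, -1.618, 0.004]
contact_force: [0.1, 0.8, -4.5]
grip_width: 0.0547
grip_force: 64.8
[-0.04326301  0.54554296  0.72870088  1.92573768 -0.47519306  0.85402643
  0.44882967] [-0.00017909 -0.01916099 -0.05059347]
```

Gripped, opening 54.7 mm, weight about 4.5 N. Next: carry it over the label roll to a staging point above the spindle, turning, then lean the tool.

```bash
python3 -m handwheel '[{"x":0,"y":0,"z":0.9,"rx":0,"ry":0,"rz":0},{"x":0,"y":0,"z":0.9,"rx":0,"ry":0,"rz":0},{"x":0,"y":0.2,"z":0.9,"rx":0,"ry":0,"rz":0.5},{"x":0,"y":0.4,"z":0.7,"rx":0,"ry":0,"rz":0.5},{"x":-0.08,"y":0.8,"z":0.4,"rx":0,"ry":0,"rz":1}]'
python3 -m handwheel '[{"x":-0.1,"y":0.9,"z":0,"rx":0,"ry":0,"rz":1},{"x":-0.1,"y":0.9,"z":0,"rx":0,"ry":0,"rz":1},{"x":-0.1,"y":0.9,"z":0,"rx":0,"ry":0,"rz":1},{"x":-0.1,"y":0.9,"z":0,"rx":0,"ry":0,"rz":1},{"x":-0.1,"y":0.9,"z":0,"rx":0,"ry":0,"rz":1}]'
python3 -m handwheel '[{"x":-0.1,"y":0.9,"z":0,"rx":0,"ry":0,"rz":1},{"x":-0.1,"y":0.9,"z":0,"rx":0,"ry":0,"rz":1},{"x":-0.1,"y":0.9,"z":0,"rx":0,"ry":0,"rz":1},{"x":-0.1,"y":0.9,"z":0,"rx":0,"ry":0,"rz":0},{"x":-0.1,"y":0.8,"z":0,"rx":0,"ry":0,"rz":0}]'
python3 -m handwheel '[{"x":0,"y":0,"z":0,"rx":0.35,"ry":-0.94,"rz":0},{"x":0,"y":0,"z":0,"rx":0.35,"ry":-0.94,"rz":0},{"x":0,"y":0,"z":0,"rx":0.35,"ry":-0.94,"rz":0},{"x":0,"y":0,"z":0,"rx":0.35,"ry":-0.94,"rz":0},{"x":0,"y":0,"z":0,"rx":0.35,"ry":-0.94,"rz":0}]'
python3 -m handwheel '[{"x":0,"y":0,"z":0,"rx":0.35,"ry":-0.94,"rz":0},{"x":0,"y":0,"z":0,"rx":0.09,"ry":-0.23,"rz":0},{"x":0,"y":0,"z":0,"rx":0,"ry":0,"rz":0},{"x":0,"y":0,"z":0,"rx":0,"ry":0,"rz":0},{"x":0,"y":0,"z":0,"rx":0,"ry":0,"rz":0}]'
python3 - <<'E'
from h import *
import cv2
from rig import tip_of
np.set_printoptions(precision=4,suppress=True)
s=status.read_state(); im=vision.camera("wrist")[:,:,::-1]; cv2.imwrite("pics/w4.png",im)
print(s["ee_pos"],s["qpos"],s["contact_force"],s["torque"],"\n",R.from_rotvec(s["tcp_rot"]).as_matrix())
for t in("spindle_tip","gearhead","ribbon_top"):
  for d in tip_of("wrist",t)[:1]: print(t,d)
im=vision.camera("scene")[:,:,::-1]; cv2.imwrite("pics/s4.png",im)
for t in("spindle_tip","gearhead","ribbon","ribbon_top"):
  for d in tip_of("scene",t)[:1]: print(t,d)
im=vision.camera("top")[:,:,::-1]; cv2.imwrite("pics/t4.png",im)
for t in("spindle_tip","gearhead","ribbon","ribbon_top"):
  for d in tip_of("top",t)[:1]: print(t,d)
a=cv2.imread("pics/w4.png");b=cv2.imread("pics/s4.png")[150:390,300:540]
cv2.imwrite("pics/j4.png",np.hstack([cv2.resize(a,(400,300)),cv2.resize(b,(400,400))[50:350]]))
t0=cv2.imread("pics/top0.png")[220:350,140:290]; cv2.imwrite("pics/wt.png",cv2.resize(t0,None,fx=4,fy=4))
E
```

```text
clock: 5.8
ee_pos: [0.4657, -0.2541, 0.2799]
tcp_rot: [2.571, 1.795, 0.003]
contact_force: [0.7, 0.7, -4.1]
grip_width: 0.0543
grip_force: 65.1
clock: 6.22
ee_pos: [0.4444, -0.0693, 0.2762]
tcp_rot: [2.217, 2.226, 0.002]
contact_force: [0.3, 1.0, -5.8]
grip_width: 0.0545
grip_force: 65.0
clock: 6.63
ee_pos: [0.4245, 0.1071, 0.2763]
tcp_rot: [-1.975, -2.443, -0.002]
contact_force: [0.6, 0.7, -4.9]
grip_width: 0.0548
grip_force: 65.0
clock: 7.05
ee_pos: [0.4248, 0.1048, 0.2759]
tcp_rot: [1.843, 2.277, 0.45]
contact_force: [0.3, -0.8, -4.6]
grip_width: 0.0547
grip_force: 65.5
clock: 7.47
ee_pos: [0.426, 0.1054, 0.2759]
tcp_rot: [1.805, 2.23, 0.548]
contact_force: [0.4, 1.1, -5.0]
grip_width: 0.0542
grip_force: 65.5
[0.426  0.1054 0.2759] [-0.8223 -0.214   0.4055  2.3109  0.1874  0.5981 -0.3285] [ 0.4466  1.1076 -4.9724] [-0.2601  0.817   0.014 ] 
 [[-0.2214  0.8911  0.3961]
 [ 0.9732  0.1763  0.1474]
 [ 0.0616  0.4182 -0.9063]]
spindle_tip {'xy': [329.6, 226.7], 'score': 0.74}
gearhead {'xy': [325.9, 205.9], 'score': 0.85}
ribbon_top {'xy': [322.8, 386.1], 'score': 0.85}
spindle_tip {'xy': [413.5, 256.2], 'score': 0.85}
gearhead {'xy': [403.9, 291.6], 'score': 0.75}
ribbon {'xy': [417.0, 234.7], 'score': 0.91}
ribbon_top {'xy': [435.3, 171.3], 'score': 0.68}
spindle_tip {'xy': [206.5, 296.8], 'score': 0.57}
gearhead {'xy': [205.6, 285.6], 'score': 0.79}
ribbon {'xy': [207.4, 313.1], 'score': 0.62}
ribbon_top {'xy': [210.0, 350.5], 'score': 0.65}
```

View pics/j4.png

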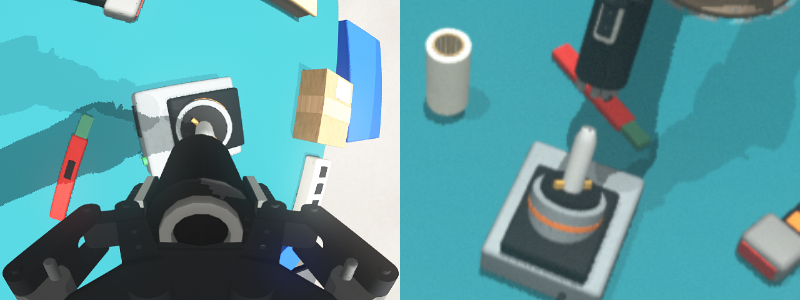

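View pics/wt.png

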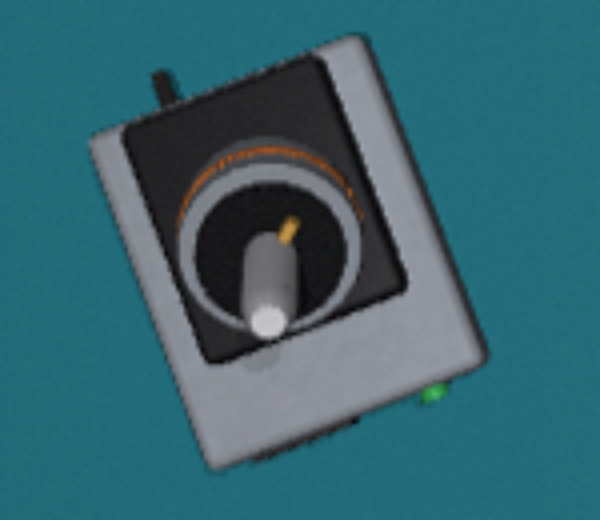

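The wrist and scene views show the roll leaning and aimed just above the spindle tip, which is at about (413,257) in the scene. The overhead crop shows the tip at (207,300.5), the flange centre near (207.5,283) and one brass rib. I now compute the yaw, axis and camera offsets, using the held roll as a check.

Run:
```python
from h import *
np.set_printoptions(precision=4,suppress=True)
c=[atz(ray("top",(140+a/4,220+b/4)),.045)[:2] for a,b in((92,140),(362,38),(487,358),(210,468))]
print("corners",c,"sides",[np.linalg.norm(c[i]-c[i-1]) for i in range(4)])
f=(c[3]-c[0])+(c[2]-c[1]); r=c[3]-c[2]+c[0]-c[1]; f/=np.linalg.norm(f)
print("front dir",f,np.degrees(np.arctan2(-f[1],-f[0])),"alt",np.degrees(np.arctan2(r[0],-r[1])),"centre",np.mean(c,0))
s=status.read_state();M=R.from_rotvec(s["tcp_rot"]).as_matrix();p=s["ee_pos"]+M[:,2]*.0885
pt=s["ee_pos"]-M[:,2]*.0315
print("roll origin kin",p,"top kin",pt)
print("cam",atz(ray("scene",(417,234.7)),p[2]),atz(ray("top",(207.4,313.1)),p[2]),"top",atz(ray("scene",(435.3,171.3)),pt[2]),atz(ray("top",(210,350.5)),pt[2]))
for n,uv in(("scene",(412.7,257.)),("top",(207,300.5))): print("tip",n,atz(ray(n,uv),.158))
print("tip tri",tri(ray("scene",(412.7,257)),ray("top",(207,300.5))))
for n,uv in(("scene",(404,293.5)),("top",(207.5,283))): print("gear",n,atz(ray(n,uv),.09))
```

```text
corners [array([0.5663, 0.2335]), array([0.6147, 0.1066]), array([0.4637, 0.0462]), array([0.4128, 0.175 ])] sides [np.float64(0.16425056156746237), np.float64(0.13586161866907479), np.float64(0.16263744749386994), np.float64(0.1385318706193326)]
front dir [-0.9315 -0.3638] 21.33329177375791 alt -158.7695509841944 centre [0.5144 0.1403]
roll origin kin [0.4606 0.1185 0.1953] top kin [0.4129 0.1007 0.304 ]
cam [0.4645 0.1196 0.1953] [0.4601 0.1218 0.1953] top [0.4181 0.1004 0.304 ] [0.4088 0.0983 0.304 ]
tip scene [0.4822 0.1312 0.158 ]
tip top [0.4805 0.1293 0.158 ]
tip tri (array([0.4804, 0.1299, 0.1552]), [np.float64(0.00017520053744028187), np.float64(0.0001752005374402944)])
gear scene [0.5122 0.1475 0.09  ]
gear top [0.5121 0.1408 0.09  ]
```

Yaw is 21.3°. The tip is near (0.4805,0.1295,0.157), and the roll must shift sideways by about (2,4.5,2) mm. Then I advance along the axis until the tip enters, checking force.

```bash
python3 -m handwheel '[{"x":0.06,"y":0.11,"z":0.04,"rx":0,"ry":0,"rz":0},{"x":0.2,"y":0.07,"z":-0.45,"rx":0,"ry":0,"rz":0},{"x":0.15,"y":0.055,"z":-0.34,"rx":0,"ry":0,"rz":0},{"x":0,"y":0,"z":0,"rx":0,"ry":0,"rz":0},{"x":0,"y":0,"z":0,"rx":0,"ry":0,"rz":0}]'
python3 - <<'E'
from h import *
import cv2
s=status.read_state(); print(s["ee_pos"],s["contact_force"],s["torque"])
a=vision.camera("scene")[170:330,340:490,::-1];b=vision.camera("top")[230:390,130:280,::-1]
cv2.imwrite("pics/j5.png",np.hstack([cv2.resize(a,(400,427)),cv2.resize(b,(400,427))]))
E
```

```text
clock: 8.58
ee_pos: [0.4416, 0.1148, 0.245]
tcp_rot: [1.804, 2.231, 0.546]
contact_force: [-0.9, -0.4, -4.5]
grip_width: 0.0546
grip_force: 65.6
[0.44157392 0.11481817 0.24503982] [-0.93113489 -0.38677348 -4.47516142] [-0.259549    0.84759504  0.03044705]
```

View pics/j5.png

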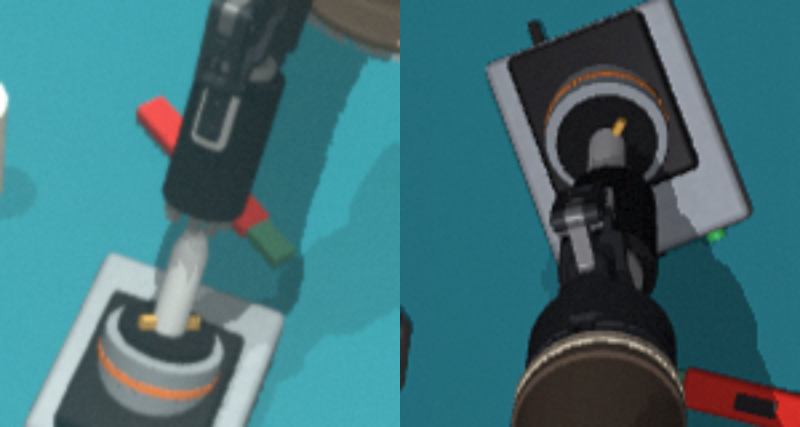

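The scene crop shows the roll's mouth at about (203,215) just above the spindle tip at (193,225). The roll's edges look slightly more tilted than the spindle's, so I check that against projections of the assumed axes.

```bash
cat >> h.py <<'E'
def proj(c,p):
    k=vision.calibration(c); f=240/np.tan(np.radians(k["vfov"]/2))
    q=R.from_rotvec(k["orientation"]).as_matrix().T@(np.array(p)-k["origin"])
    return np.array([k["cx"]-f*q[0]/q[2],k["cy"]+f*q[1]/q[2]])
E
python3 - <<'E'
from h import *
import cv2
np.set_printoptions(precision=2,suppress=True)
def u(yaw,lean=25):
    a,l=np.radians(yaw),np.radians(lean); return np.array([-np.cos(a)*np.sin(l),-np.sin(a)*np.sin(l),np.cos(l)])
tip=np.array([.4805,.1295,.157])
for y in(14,21,28,35):
    for c in("scene","top"):
        a,b=proj(c,tip),proj(c,tip-.06*u(y)); print(y,c,a,b,"dx/dy %.3f"%((a-b)[0]/(a-b)[1]))
s=status.read_state();M=R.from_rotvec(s["tcp_rot"]).as_matrix();z=M[:,2]
for c in("scene","top"):
    a,b=proj(c,s["ee_pos"]+z*.0885),proj(c,s["ee_pos"]+z*.03); print("roll",c,a,b,"dx/dy %.3f"%((a-b)[0]/(a-b)[1]))
# spindle edges, row-wise gradients in the first scene picture
im=cv2.imread("pics/scene0.png"); g=cv2.GaussianBlur(cv2.cvtColor(im,cv2.COLOR_BGR2GRAY),(3,3),0).astype(float)
for v in range(260,291,3):
    d=np.diff(g[v,388:430]); print(v,388+d.argmax(),388+d.argmin(), end=" | ")
E
```

```text
14 scene [412.53 256.26] [402.47 283.54] dx/dy -0.369
14 top [206.98 300.53] [209.08 286.71] dx/dy -0.152
21 scene [412.53 256.26] [404.02 284.21] dx/dy -0.304
21 top [206.98 300.53] [207.42 287.23] dx/dy -0.033
28 scene [412.53 256.26] [405.66 284.73] dx/dy -0.241
28 top [206.98 300.53] [205.83 287.95] dx/dy 0.091
35 scene [412.53 256.26] [407.34 285.09] dx/dy -0.180
35 top [206.98 300.53] [204.34 288.86] dx/dy 0.227
roll scene [413.8  251.68] [422.78 222.64] dx/dy -0.309
roll top [206.88 302.54] [206.27 317.35] dx/dy -0.041
260 407 416 | 263 405 416 | 266 404 415 | 269 403 414 | 272 403 413 | 275 402 400 | 278 414 399 | 281 390 410 | 284 398 409 | 287 397 409 | 290 391 414 |
```

The spindle edges slope -0.31, against a predicted -0.304, and both axes line up in both cameras. Inserting.

```bash
python3 -m handwheel '[{"x":0.1,"y":0.037,"z":-0.227,"rx":0,"ry":0,"rz":0},{"x":0.1,"y":0.037,"z":-0.227,"rx":0,"ry":0,"rz":0},{"x":0.05,"y":0.02,"z":-0.113,"rx":0,"ry":0,"rz":0},{"x":0,"y":0,"z":0,"rx":0,"ry":0,"rz":0}]'
python3 -c "
from h import *;s=status.read_state();M=R.from_rotvec(s['tcp_rot']).as_matrix();print(M.T@s['contact_force'],M.T@s['torque'])"
```

```text
clock: 9.02
ee_pos: [0.4523, 0.1192, 0.2232]
tcp_rot: [1.803, 2.23, 0.551]
contact_force: [1.6, 2.5, -5.1]
grip_width: 0.0546
grip_force: 65.7
[ 1.73708566 -0.24239324  5.58556313] [0.43651679 0.61964477 0.002461  ]
```

```bash
cat > f.py <<'E'
from h import *
np.set_printoptions(precision=2,suppress=True)
s=status.read_state();M=R.from_rotvec(s['tcp_rot']).as_matrix()
p=s['ee_pos']+M[:,2]*.0885; a=np.radians(21.3);u=np.array([-np.cos(a)*.4226,-np.sin(a)*.4226,.9063]);tip=np.array([.4805,.1295,.157]); d=p-tip
print("t",s['clock'],"F",M.T@s['contact_force']-[-.45,-2.77,3.6],"T",M.T@s['torque'],"height over flange mm",75+1e3*(d@u),"side mm",1e3*(d-u*(d@u)),"ang",np.degrees(np.arccos(-M[:,2]@u)),"q7",s['qpos'][6],"grip",s['grip_width'])
E
python3 -m handwheel '[{"x":0.1,"y":0.037,"z":-0.227,"rx":0,"ry":0,"rz":0},{"x":0.1,"y":0.037,"z":-0.227,"rx":0,"ry":0,"rz":0},{"x":0,"y":0,"z":0,"rx":0,"ry":0,"rz":0}]' >/dev/null
python3 f.py
```

```text
t 9.2667 F [4.8  3.23 3.58] T [0.14 1.12 0.  ] height over flange mm 38.884061730445545 side mm [1.26 0.96 0.71] ang 0.4728175857468584 q7 -0.13236219273058752 grip 0.054456491043337635
```

```bash
python3 -m handwheel '[{"x":0.107,"y":0.06,"z":-0.22,"rx":0,"ry":0,"rz":0},{"x":0.075,"y":0.03,"z":-0.17,"rx":0,"ry":0,"rz":0},{"x":0,"y":0,"z":0,"rx":0,"ry":0,"rz":0}]' >/dev/null
python3 f.py
```

```text
t 9.5167 F [2.98 4.12 2.76] T [ 0.28  0.73 -0.03] height over flange mm 21.35944979500824 side mm [1.14 1.31 0.72] ang 0.46400501936368466 q7 -0.03847713461582049 grip 0.05451998640572861
```

```bash
python3 -m handwheel '[{"x":0.057,"y":0.03,"z":-0.105,"rx":0,"ry":0,"rz":0},{"x":0.04,"y":0.014,"z":-0.09,"rx":0,"ry":0,"rz":0},{"x":0,"y":0,"z":0,"rx":0,"ry":0,"rz":0}]' >/dev/null
python3 f.py
python3 -m handwheel '[{"x":0.03,"y":0.011,"z":-0.068,"rx":0,"ry":0,"rz":0},{"x":0,"y":0,"z":0,"rx":0,"ry":0,"rz":0}]' >/dev/null
python3 f.py
```

```text
t 9.7667 F [3.23 1.19 2.11] T [0.52 0.54 0.03] height over flange mm 12.907274789301667 side mm [1.25 1.36 0.77] ang 0.4565816094720943 q7 0.013703315988217469 grip 0.05485169797376946
t 9.9333 F [2.65 1.95 2.52] T [0.51 0.67 0.04] height over flange mm 9.884757424681254 side mm [1.38 1.31 0.82] ang 0.4612144909538307 q7 0.03359634506167354 grip 0.05467876126084086
```

```bash
for i in 1; do
python3 -m handwheel '[{"x":0.02,"y":0.008,"z":-0.045,"rx":0,"ry":0,"rz":0},{"x":0,"y":0,"z":0,"rx":0,"ry":0,"rz":0}]' >/dev/null
python3 f.py
python3 -m handwheel '[{"x":0.02,"y":0.008,"z":-0.045,"rx":0,"ry":0,"rz":0},{"x":0,"y":0,"z":0,"rx":0,"ry":0,"rz":0}]' >/dev/null
python3 f.py
done
```

```text
t 10.1 F [  3.14  -1.55 -29.26] T [ 1.63  0.61 -0.08] height over flange mm 8.708225206397998 side mm [1.51 1.43 0.89] ang 0.42480459009224103 q7 0.04615998866981127 grip 0.054411631089380054
t 10.2667 F [  2.93  -6.4  -66.63] T [ 3.09  0.44 -0.06] height over flange mm 8.00699754512921 side mm [1.58 1.61 0.96] ang 0.38228365619190674 q7 0.05844642506486016 grip 0.05446810663892828
```

Contact is at 9 mm, so the roll is perched on the ribs. I back off to light pressure and turn about the spindle axis, watching for the axial force to vanish.

```bash
python3 -m handwheel '[{"x":-0.022,"y":-0.008,"z":0.05,"rx":0,"ry":0,"rz":0},{"x":0,"y":0,"z":0,"rx":0,"ry":0,"rz":0}]' >/dev/null
python3 f.py
python3 -m handwheel '[{"x":0,"y":0,"z":0,"rx":-0.395,"ry":-0.15,"rz":0.906},{"x":0,"y":0,"z":0,"rx":-0.395,"ry":-0.15,"rz":0.906},{"x":0,"y":0,"z":0,"rx":0,"ry":0,"rz":0}]' >/dev/null
python3 f.py
```

```text
t 10.4333 F [  2.69  -0.88 -21.51] T [1.34 0.42 0.01] height over flange mm 9.04631086812418 side mm [1.57 1.43 0.92] ang 0.4417489299926098 q7 0.04340635900690725 grip 0.05401136218287121
t 10.6833 F [  2.28   1.45 -16.2 ] T [ 0.67  0.72 -0.18] height over flange mm 8.781804837231505 side mm [2.16 1.62 1.21] ang 0.47900086367765654 q7 0.17609614278968538 grip 0.05469412623274746
```

```bash
python3 -m handwheel '[{"x":0,"y":0,"z":0,"rx":-0.395,"ry":-0.15,"rz":0.906},{"x":0,"y":0,"z":0,"rx":-0.395,"ry":-0.15,"rz":0.906},{"x":0,"y":0,"z":0,"rx":0,"ry":0,"rz":0}]' >/dev/null
python3 f.py
python3 -m handwheel '[{"x":0,"y":0,"z":0,"rx":-0.395,"ry":-0.15,"rz":0.906},{"x":0,"y":0,"z":0,"rx":-0.395,"ry":-0.15,"rz":0.906},{"x":0,"y":0,"z":0,"rx":0,"ry":0,"rz":0}]' >/dev/null
python3 f.py
python3 -m handwheel '[{"x":0,"y":0,"z":0,"rx":-0.395,"ry":-0.15,"rz":0.906},{"x":0,"y":0,"z":0,"rx":-0.395,"ry":-0.15,"rz":0.906},{"x":0,"y":0,"z":0,"rx":0,"ry":0,"rz":0}]' >/dev/null
python3 f.py
```

```text
t 10.9333 F [  2.16   3.46 -10.42] T [ 0.22  0.78 -0.05] height over flange mm 8.539497002740589 side mm [2.39 1.63 1.31] ang 0.49953104145296523 q7 0.3034045292810069 grip 0.05420988879818304
t 11.1833 F [  2.91   3.1  -21.1 ] T [ 0.53  0.93 -0.04] height over flange mm 8.830321915628758 side mm [2.41 1.78 1.35] ang 0.4882260031979572 q7 0.43115379800198833 grip 0.054967831694755664
t 11.4333 F [  4.07   2.68 -24.15] T [ 0.49  1.1  -0.17] height over flange mm 8.924638704670585 side mm [2.29 1.68 1.28] ang 0.4826093133741972 q7 0.560674584928992 grip 0.05459561360389861
```

```bash
python3 -m handwheel '[{"x":0,"y":0,"z":0,"rx":-0.395,"ry":-0.15,"rz":0.906},{"x":0,"y":0,"z":0,"rx":-0.395,"ry":-0.15,"rz":0.906},{"x":0,"y":0,"z":0,"rx":0,"ry":0,"rz":0}]' >/dev/null
python3 f.py
python3 -m handwheel '[{"x":0,"y":0,"z":0,"rx":-0.395,"ry":-0.15,"rz":0.906},{"x":0,"y":0,"z":0,"rx":-0.395,"ry":-0.15,"rz":0.906},{"x":0,"y":0,"z":0,"rx":0,"ry":0,"rz":0}]' >/dev/null
python3 f.py
python3 -m handwheel '[{"x":0,"y":0,"z":0,"rx":-0.395,"ry":-0.15,"rz":0.906},{"x":0,"y":0,"z":0,"rx":-0.395,"ry":-0.15,"rz":0.906},{"x":0,"y":0,"z":0,"rx":0,"ry":0,"rz":0}]' >/dev/null
python3 f.py
```

```text
t 11.6833 F [  4.11   3.04 -21.58] T [ 0.28  1.2  -0.27] height over flange mm 8.800625802971297 side mm [1.95 1.69 1.13] ang 0.4622363657392016 q7 0.6904797957272976 grip 0.0543675927535818
t 11.9333 F [ 3.02  6.1  -8.59] T [-0.73  1.1  -0.19] height over flange mm 8.309373680980556 side mm [1.87 1.8  1.12] ang 0.4615319578845648 q7 0.81967727704954 grip 0.0545493467330625
t 12.1833 F [ 3.26  6.2  -1.23] T [-0.43  1.    0.01] height over flange mm 7.810259232431719 side mm [1.07 1.27 0.68] ang 0.4164238298424745 q7 0.9484970935479667 grip 0.05468323776071696
```

The axial force is gone at about 56° of turn, so I press gently to see whether it drops.

```bash
python3 -m handwheel '[{"x":0.02,"y":0.008,"z":-0.045,"rx":0,"ry":0,"rz":0},{"x":0,"y":0,"z":0,"rx":0,"ry":0,"rz":0}]' >/dev/null
python3 f.py
python3 -m handwheel '[{"x":0.02,"y":0.008,"z":-0.045,"rx":0,"ry":0,"rz":0},{"x":0,"y":0,"z":0,"rx":0,"ry":0,"rz":0}]' >/dev/null
python3 f.py
```

```text
t 12.35 F [2.32 6.07 2.61] T [-0.91  0.7  -0.07] height over flange mm 5.635354413312939 side mm [1.53 1.49 0.92] ang 0.438635018893417 q7 0.9536593609745879 grip 0.054477263604345974
t 12.5167 F [2.73 7.36 2.84] T [-1.02  0.67 -0.07] height over flange mm 3.6141389454443242 side mm [1.63 1.52 0.96] ang 0.44158235031125714 q7 0.9630014157860197 grip 0.05460764822134413
```

It dropped over the ribs. Continuing to the flange.

```bash
python3 -m handwheel '[{"x":0.02,"y":0.008,"z":-0.045,"rx":0,"ry":0,"rz":0},{"x":0,"y":0,"z":0,"rx":0,"ry":0,"rz":0}]' >/dev/null
python3 f.py
python3 -m handwheel '[{"x":0.02,"y":0.008,"z":-0.045,"rx":0,"ry":0,"rz":0},{"x":0,"y":0,"z":0,"rx":0,"ry":0,"rz":0}]' >/dev/null
python3 f.py
```

```text
t 12.6833 F [1.81 7.47 1.35] T [-1.1   0.67 -0.07] height over flange mm 1.6078889244182193 side mm [1.6  1.5  0.95] ang 0.439797743267774 q7 0.9710704311984032 grip 0.0543221732825819
t 12.85 F [  3.65   4.34 -18.66] T [-0.72  1.2  -0.05] height over flange mm 0.4824731805839235 side mm [1.83 1.38 1.03] ang 0.4413597597152107 q7 0.9784116521812513 grip 0.054765806218350865
```

```bash
python3 -m handwheel '[{"x":0.012,"y":0.005,"z":-0.027,"rx":0,"ry":0,"rz":0},{"x":0,"y":0,"z":0,"rx":0,"ry":0,"rz":0}]' >/dev/null
python3 f.py
```

```text
t 13.0167 F [  6.92   2.77 -43.81] T [-0.06  1.78 -0.13] height over flange mm 0.24332774225054266 side mm [1.95 1.36 1.07] ang 0.4445156261293408 q7 0.9825993181227165 grip 0.05458992340483309
```

Firm stop 9 mm below the perch, so the roll is on the flange. Release, then retreat along the axis.

```bash
python3 -m handwheel '[{"x":0,"y":0,"z":0,"rx":0,"ry":0,"rz":0},{"x":0,"y":0,"z":0,"rx":0,"ry":0,"rz":0},{"x":0,"y":0,"z":0,"rx":0,"ry":0,"rz":0},{"x":0,"y":0,"z":0,"rx":0,"ry":0,"rz":0},{"x":0,"y":0,"z":0,"rx":0,"ry":0,"rz":0}]' 0
python3 -m handwheel '[{"x":-0.1,"y":-0.037,"z":0.227,"rx":0,"ry":0,"rz":0},{"x":-0.2,"y":-0.07,"z":0.45,"rx":0,"ry":0,"rz":0},{"x":-0.2,"y":-0.07,"z":0.45,"rx":0,"ry":0,"rz":0},{"x":-0.3,"y":-0.11,"z":0.68,"rx":0,"ry":0,"rz":0},{"x":-0.3,"y":-0.11,"z":0.68,"rx":0,"ry":0,"rz":0}]'
python3 -m handwheel '[{"x":-0.2,"y":-0.07,"z":0.68,"rx":0,"ry":0,"rz":0},{"x":0,"y":0,"z":0,"rx":0,"ry":0,"rz":0},{"x":0,"y":0,"z":0,"rx":0,"ry":0,"rz":0},{"x":0,"y":0,"z":0,"rx":0,"ry":0,"rz":0}]'
python3 - <<'E'
from h import *
import cv2
from rig import tip_of
a=vision.camera("scene")[170:350,330:480,::-1]; cv2.imwrite("pics/s6.png",cv2.resize(a,None,fx=3,fy=3))
for t in("ribbon","ribbon_top"): print(t,tip_of("scene",t)[:1])
u=np.array([-.3937,-.1535,.9063]); g=np.array([.4805,.1295,.157])-.075*u
for h in(0,.009): print(h,proj("scene",g+u*h),proj("scene",g+u*(h+.12)))
E
```

```text
clock: 13.43
ee_pos: [0.4766, 0.1287, 0.1684]
tcp_rot: [0.524, 2.7, 0.321]
contact_force: [0.4, 0.1, -0.1]
grip_width: 0.0857
grip_force: 0.0
clock: 13.85
ee_pos: [0.4319, 0.1124, 0.2683]
tcp_rot: [0.524, 2.701, 0.319]
contact_force: [1.9, 0.7, -0.3]
grip_width: 0.0854
grip_force: 0.0
clock: 14.18
ee_pos: [0.4245, 0.1103, 0.2949]
tcp_rot: [0.523, 2.7, 0.322]
contact_force: [-0.4, 0.8, 0.4]
grip_width: 0.0853
grip_force: 0.0
ribbon [{'xy': [403.5, 291.0], 'score': 0.9}]
ribbon_top [{'xy': [419.9, 234.9], 'score': 0.93}]
0 [402.05700918 290.99206897] [419.1664501  234.23962357]
0.009 [403.27606286 286.94843727] [420.52847599 229.72174947]
```

View pics/s6.png

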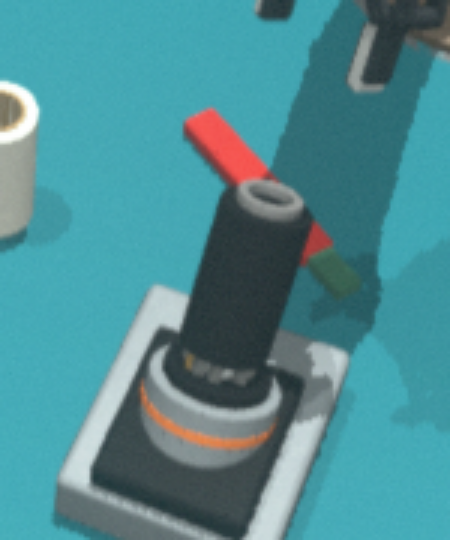

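The roll sits on the flange with the gripper well clear. Its top at (419.9,234.9) matches the flush prediction (419.2,234.2) rather than the perched one (420.5,229.7).

```bash
python3 -c "
from rig import workorder;print(workorder.sign_off())"
```

```text
the job is handed in; nothing more can be done
None
```

The black ribbon roll is on the spindle, notched end first and over the drive ribs, seated flush on the flange by force and camera checks; I released it, moved clear and handed the job in at about 14 s, though the sign-off returned no verdict.

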